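# Start the dish timers in order

### The job

Three dishes are going into the oven one after the other, so start their timers in that order: with your fingertips press the cap of the red timer, then the yellow, then the blue, each lightly and straight down until it is fully in and stays in. Leave the white timer off, do not pick up or push any timer from its place, and leave everything else on the worktop where it stands.

Things in the scene. Friction and masses are not known exactly. Their poses are not given: they have to be found in the camera images.
- red_timer: puck-shaped grey dish timer with a red push cap and a red band round it, standing loose on the worktop; 70 mm across, grey housing 32 mm high, 50 mm with the cap out, about 0.4 kg; origin at the centre of its underside, z up
- red_top (a point): centre of the flat top of the red cap (47 mm across); 18 mm above the grey housing when out; sinks with the cap; the head is springy and gives about 0.4 mm per newton
- red_cap (a joint): travel of the red cap in m: 0 = fully out (off), 0.008 = fully in (running), at its stop, its top then 10 mm above the housing; it yields to about 4 N of push straight down, does not spring back and stays where it is left
- yellow_timer: puck-shaped grey dish timer with a yellow push cap and a yellow band round it, standing loose on the worktop; 70 mm across, grey housing 32 mm high, 50 mm with the cap out, about 0.4 kg; origin at the centre of its underside, z up
- yellow_top (a point): centre of the flat top of the yellow cap (47 mm across); 18 mm above the grey housing when out; sinks with the cap; the head is springy and gives about 0.4 mm per newton
- yellow_cap (a joint): travel of the yellow cap in m: 0 = fully out (off), 0.008 = fully in (running), at its stop, its top then 10 mm above the housing; it yields to about 4 N of push straight down, does not spring back and stays where it is left
- blue_timer: puck-shaped grey dish timer with a blue push cap and a blue band round it, standing loose on the worktop; 70 mm across, grey housing 32 mm high, 50 mm with the cap out, about 0.4 kg; origin at the centre of its underside, z up
- blue_top (a point): centre of the flat top of the blue cap (47 mm across); 18 mm above the grey housing when out; sinks with the cap; the head is springy and gives about 0.4 mm per newton
- blue_cap (a joint): travel of the blue cap in m: 0 = fully out (off), 0.008 = fully in (running), at its stop, its top then 10 mm above the housing; it yields to about 4 N of push straight down, does not spring back and stays where it is left
- white_timer: puck-shaped grey dish timer with a white push cap and a white band round it, standing loose on the worktop; 70 mm across, grey housing 32 mm high, 50 mm with the cap out, about 0.4 kg; origin at the centre of its underside, z up
- white_top (a point): centre of the flat top of the white cap (47 mm across); 18 mm above the grey housing when out; sinks with the cap; the head is springy and gives about 0.4 mm per newton
- white_cap (a joint): travel of the white cap in m: 0 = fully out (off), 0.008 = fully in (running), at its stop, its top then 10 mm above the housing; it yields to about 4 N of push straight down, does not spring back and stays where it is left
- garlic: white garlic bulb, 56 mm; loose bystander; origin at the centre of its underside
- salt_shaker: clear salt shaker with a metal top, 44 mm across, 90 mm high; loose bystander; origin at the centre of its underside
- sardine_tin: flat oblong blue-and-white tin, 63 x 105 x 26 mm; loose bystander; origin at the centre of its underside
- tin_tomato: short green tin with a gold lid, 75 mm across, 58 mm high; loose bystander; origin at the centre of its underside
- mug: white mug with grey spots, 78 mm across, 114 mm with handle, 93 mm high; loose bystander; origin at the centre of its underside
- peeler: dark green handled peeler lying flat, 170 x 25 x 18 mm; loose bystander; origin at the centre of its underside
- fork: steel table fork lying flat, 193 x 26 x 15 mm; loose bystander; origin at the centre of its underside

How it is judged:
By the outcome, as a careful person would: the job done as asked, in the order asked, and still so for the second after the job is handed in, with the robot touching nothing.
It also fails if it takes over 54 s, if anything falls off the work surface, if the arm or the gripper's body presses on something with over 40 N, if the wrist force passes 120 N, or if a joint passes its speed limit or range.

### The arm

A 6-joint arm with a two-finger parallel gripper is mounted at the origin on a cart in front of the work surface, level with it; the furniture and walls round the work are solid. World frame = base frame: x ahead of the robot, y to its left, z up, the work surface at z = 0. Lengths are in m, angles in rad, forces in N, time in s.
With the tool pointing down it reaches from about 0.275 to 0.775 m from the base axis. Payload 14.6 kg.
Tool frame: the origin (TCP) lies on the centre line of the jaws, within the pads' length; the fingertips stand 17 mm ahead of it and the grasp point (between the pads) lies 2 mm behind it (robot.tip_reach is the distance from the TCP to the fingertips, in m); z points along the fingers, y is the line along which they close (so a half turn about z gives the same grasp; the last joint's range is limited). The gripper opens to 85 mm and grips with 20 to 120 N. Pads are 22 mm wide; open, the fingers measure 114 mm over their backs; the gripper's body (76 mm by 85 mm) begins 54 mm behind the grasp point. The pads swing forward as they close: fully open they stand 13 mm farther back than shut.
Start: joints at [1.047, 0.263, -0.048, 1.259, 0, 1.415], TCP at [0.189, 0.49, 0.248] pointing down, gripper open.
Joint ranges: [-2.65, 2.65], [-0.89, 1.7], [-1.18, 1.37], [-2.13, 2.11], [-1.35, 1.29], [-3.14, 3.14]. Speed limits (rad/s): [1.89, 1.89, 2.57, 2.79, 3.14, 3.14].

### API

Orientations are given as a rotation vector (axis times angle).
In Python, from bench import robot, imaging, job gives the robot as it stands (robot), with the cameras (imaging) and the job (job).
- The arm moves only by the tool tcp_steps, called after "Emit:" in YAML: its name, and indented under it one key for each argument. Schema: {"type":"object","properties":{"offsets":{"type":"array","items":{"type":"array","items":{"type":"number"},"minItems":7,"maxItems":7},"minItems":1,"maxItems":12},"only":{"type":"string"},"quiet":{"type":"boolean"},"lines":{"type":"string"}},"required":["offsets"],"additionalProperties":false}. offsets is a list of rows, 1 to 12 of them, each of 7 numbers: the opening from 0.0 (shut) to 1.0 (fully open), then dx, dy, dz in shares of 50 cm (1.0 is 50 cm), then a rotation vector rx, ry, rz in shares of 2 rad (1.0 is 2 rad); each row shifts and turns the commanded pose from where the row before left it, along the tool's axes as they then stand; what a row does not reach is not made up. A row lasts 1/8 s, in which the tool goes at most 0.0625 m and 0.188 rad, less where a joint would pass 70% of its speed; a pose out of reach is approached as far as the arm can. The fingers move at their own pace and stop on an object; the grip force is fixed at half the most. Time passes only in rows, so rows that do not move let the fingers close. The tool returns the time, the measured TCP pose, the force, the opening and the grip force at its end. only (a regular expression) keeps the lines of the reply that match it, lines (a string "A,B") keeps lines A to B, and quiet returns only ok. Shift and turn numbers lie between -1 and 1, and a call with a number outside is refused. Input that does not fit is refused with a message, and nothing moves.
- robot.get_obs(): the state, without advancing time (a new reading comes with each control period).
- imaging.get_image(name): name is "side" or "top" or "wrist"; returns the picture (420x560x3 uint8, red, green, blue); there is no depth.
- imaging.get_calibration(name): a dict with "intrinsics" (3x3 intrinsics, pixels), "world_from_camera" (4x4, takes a point from camera to world coordinates). Camera axes: x right, y down, z forward; pixel columns grow to the right and rows downward; lengths in m; the calibration is good to about 2 mm. A picture is of the moment at which its call begins: read the wrist's pose just before it. get_calibration takes no time and is no camera call; for the wrist camera it gives the pose at the moment of the call.
- job.sign_off(): hands the job in; it is judged then, once.
The state is a dict: "time": time; "joint_positions": joint angles; "joint_vel": joint speeds; "tau": joint torques, N m; "tool_pos": TCP position; "tcp_rot": TCP orientation; "wrist_force": force on the tool from outside, world axes, zero at the start; "moment": the same for the moment, N m; "width": opening from 0.0 (shut) to 1.0 (fully open); "grasp_force": force on a finger pad.
Only numpy, scipy, OpenCV 4.12 (cv2) and the standard library are available. Lean on these libraries where they do the work, as an engineer would, in place of code of your own. Each camera call takes 0.05 s, during which the arm holds its last target. There are 200 camera calls.

## Working session

There is one attempt and no reset: what is moved stays moved. The work goes in short steps, Python scripts to look and compute and a tool call to move; the robot and the scene stay as the last step left them, time stands still between calls to the robot, and variables do not carry over. Pictures are saved under pics/ and viewed, at most 10 in all, crops included, and the job is handed in when it is done.

```bash
ls; mkdir -p pics
```

Run:
```python
from bench import robot, imaging, job
import cv2
o=robot.get_obs();print(o)
for n in("top","side"):
    im=imaging.get_image(n);cv2.imwrite(f"pics/{n}0.png",im[:,:,::-1]);c=imaging.get_calibration(n);print(c)
print(robot.tip_reach)
```

```text
bench.py
pics
{'time': 0.0, 'joint_positions': array([ 1.04670126e+00,  2.63535624e-01, -4.89779831e-02,  1.25938101e+00,
       -1.09249303e-05,  1.41550755e+00]), 'joint_vel': array([ 9.74609774e-04, -1.16744363e-03,  7.04188808e-05, -5.48880651e-04,
       -1.09542054e-03,  9.15603358e-04]), 'tau': array([ 5.67619645e-04, -6.37614942e+01,  3.84567046e+01,  1.37517546e-02,
       -8.15654130e-05, -6.00683893e-05]), 'tool_pos': array([0.18913003, 0.48946237, 0.24780344]), 'tcp_rot': array([-5.75976590e-01, -3.08797964e+00,  1.63214765e-03]), 'wrist_force': array([ 0.04979252, -0.66051119, -0.07514877]), 'moment': array([-0.01865006,  0.00641539, -0.01254448]), 'grasp_force': 0.0, 'width': 0.9953323120537559}
{'intrinsics': array([[403.21449495,   0.        , 278.95958055],
       [  0.        , 403.21449495, 208.36022237],
       [  0.        ,   0.        ,   1.        ]]), 'world_from_camera': array([[-0.01284234, -0.97863651,  0.20519664,  0.25789202],
       [-0.99991527,  0.01213244, -0.00471745,  0.0750567 ],
       [ 0.00212714, -0.20523983, -0.9787094 ,  1.4822501 ],
       [ 0.        ,  0.        ,  0.        ,  1.        ]])}
{'intrinsics': array([[433.61084051,   0.        , 284.36798727],
       [  0.        , 433.61084051, 205.9197404 ],
       [  0.        ,   0.        ,   1.        ]]), 'world_from_camera': array([[ 0.82027414, -0.3160322 ,  0.47673261, -0.04159046],
       [-0.57195601, -0.44726912,  0.68761665, -0.7690055 ],
       [-0.00408122, -0.83670424, -0.54763981,  0.7307654 ],
       [ 0.        ,  0.        ,  0.        ,  1.        ]])}
0.017
```

View pics/top0.png

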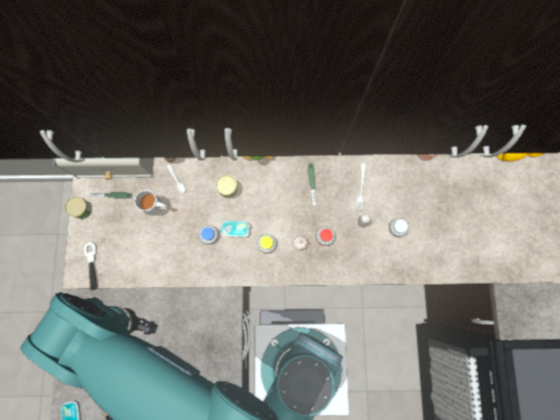

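View pics/side0.png

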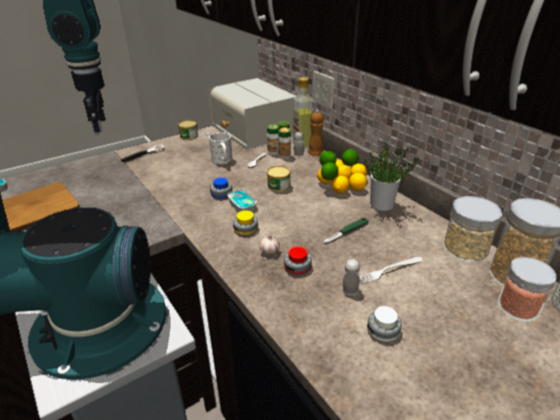

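The top view shows the red cap at (326,236), yellow at (267,243), blue at (208,234) and white at (400,228). The side view has red at (297,255), yellow at (245,218) and blue at (221,184). Next I'll compute positions.

Create h.py:
```python
import cv2,numpy as np
from bench import robot, imaging, job
H={'red':[((0,150,90),(6,255,255)),((174,150,90),(179,255,255))],'yellow':[((22,150,90),(34,255,255))],'blue':[((105,150,80),(125,255,255))]}
def find(im,col,seed,r=16):
    hsv=cv2.cvtColor(im,cv2.COLOR_RGB2HSV);m=sum(cv2.inRange(hsv,a,b) for a,b in H[col])
    w=np.zeros_like(m);cv2.circle(w,seed,r,255,-1);m&=w
    c=max(cv2.findContours(m,cv2.RETR_EXTERNAL,cv2.CHAIN_APPROX_NONE)[0],key=cv2.contourArea)
    return c[:,0,:].astype(float)
def ray(px,n,z,cal=None):
    c=cal or imaging.get_calibration(n);T=c['world_from_camera']
    d=T[:3,:3]@np.linalg.solve(c['intrinsics'],[px[0],px[1],1]);o=T[:3,3]
    return o+d*(z-o[2])/d[2]
```

Run:
```python
from h import *
S={'top':dict(red=(326,236),yellow=(267,243),blue=(208,234)),'side':dict(red=(297,255),yellow=(245,218),blue=(221,184))}
for n in S:
    im=cv2.imread(f'pics/{n}0.png')[:,:,::-1].copy()
    for c,s in S[n].items():
        p=find(im,c,s); x,y,w,h=cv2.boundingRect(p.astype(np.float32))
        print(n,c,x,y,w,h,'centre@.05',ray((x+w/2-.5,y+h/2-.5),n,.05)[:2].round(4),'@.041',ray((x+w/2-.5,y+h/2-.5),n,.041)[:2].round(4))
im=np.hstack([cv2.resize(cv2.imread('pics/top0.png')[210:270,180:350],None,fx=4,fy=4,interpolation=0)]);cv2.imwrite('pics/c1.png',im)
```

```text
top red 321 230 11 10 centre@.05 [ 0.4604 -0.0991] @.041 [ 0.4617 -0.1002]
top yellow 262 237 10 11 centre@.05 [0.4361 0.1142] @.041 [0.4373 0.1144]Traceback (most recent call last):
  File "<stdin>", line 6, in <module>
  File "h.py", line 7, in find
    c=max(cv2.findContours(m,cv2.RETR_EXTERNAL,cv2.CHAIN_APPROX_NONE)[0],key=cv2.contourArea)
ValueError: max() iterable argument is empty
```

```bash
sed -i 's/((105,150,80),(125,255,255))/((104,120,60),(128,255,255))/' h.py
```

Run:
```python
from h import *
S={'top':dict(red=(326,236),yellow=(267,243),blue=(208,234)),'side':dict(red=(297,255),yellow=(245,218),blue=(221,184))}
for n in S:
    im=cv2.imread(f'pics/{n}0.png')[:,:,::-1].copy()
    for c,s in S[n].items():
        print(cv2.cvtColor(im[s[1]:s[1]+1,s[0]:s[0]+1],cv2.COLOR_RGB2HSV))
        p=find(im,c,s); x,y,w,h=cv2.boundingRect(p.astype(np.float32))
        print(n,c,x,y,w,h,'centre@.05',ray((x+w/2-.5,y+h/2-.5),n,.05)[:2].round(4),'@.041',ray((x+w/2-.5,y+h/2-.5),n,.041)[:2].round(4))
im=cv2.resize(cv2.imread('pics/side0.png')[165:280,200:330],None,fx=5,fy=5,interpolation=0);cv2.imwrite('pics/c1.png',im)
```

```text
[[[  3 158 254]]]
top red 321 230 11 10 centre@.05 [ 0.4604 -0.0991] @.041 [ 0.4617 -0.1002]
[[[ 30 158 255]]]
top yellow 262 237 10 11 centre@.05 [0.4361 0.1142] @.041 [0.4373 0.1144]
[[[106 138 255]]]
top blue 202 228 12 11 centre@.05 [0.4712 0.3253] @.041 [0.4725 0.3268]
[[[  1 255 241]]]
side red 289 246 18 17 centre@.05 [ 0.4542 -0.1093] @.041 [ 0.4608 -0.1006]
[[[ 29 255 247]]]
side yellow 237 210 16 15 centre@.05 [0.4292 0.1035] @.041 [0.4354 0.115 ]
[[[110 231 183]]]
side blue 213 178 15 11 centre@.05 [0.4616 0.3089] @.041 [0.4683 0.3232]
```

View pics/c1.png

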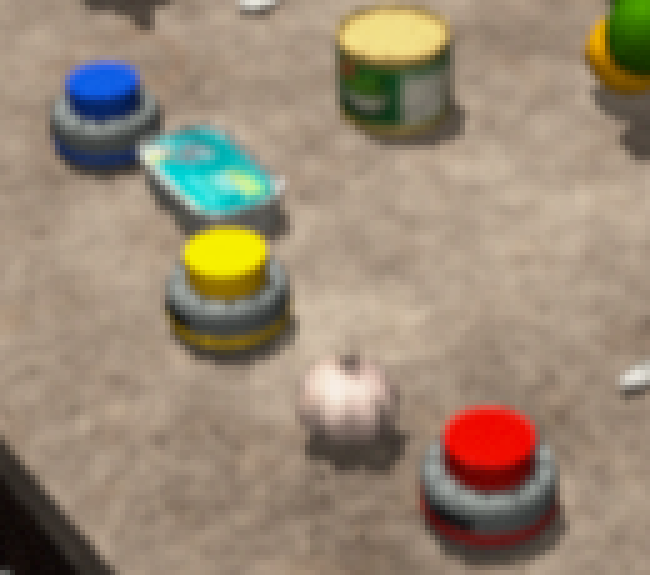

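The crop shows the three coloured caps clear and upright, and the garlic sits between yellow and red, clear of both. The two views agree with each other at mid-cap height.

Create d.py:
```python
import sys,numpy as np
from bench import robot, imaging, job
from scipy.spatial.transform import Rotation as R
o=robot.get_obs();r=R.from_rotvec(o['tcp_rot'])
t=np.array(list(map(float,sys.argv[1:4])))
print('t',o['time'],'pos',o['tool_pos'].round(4),'tool delta',r.inv().apply(t-o['tool_pos']).round(4),'z axis',r.as_matrix()[:,2].round(4),'F',o['wrist_force'].round(2),'w',round(o['width'],3))
```

```bash
python3 d.py 0.461 -0.1 0.14
```

```text
t 0.1 pos [0.1891 0.4895 0.2479] tool delta [-0.4661 -0.4517  0.1082] z axis [-5.e-04 -9.e-04 -1.e+00] F [ 0.2  -0.49 -0.51] w 1.002
```

The manual's scale: shifts go in shares of 50 cm and turns go in shares of 2 rad. Converting my numbers, -0.038 m / 0.5 = -0.076, 0.009 m / 0.5 = 0.018.

Emit:
tcp_steps:
  offsets:
    - [0,-0.076,-0.074,0.018,0,0,0]
    - [0,-0.076,-0.074,0.018,0,0,0]
    - [0,-0.076,-0.074,0.018,0,0,0]
    - [0,-0.076,-0.074,0.018,0,0,0]
    - [0,-0.076,-0.074,0.018,0,0,0]
    - [0,-0.076,-0.074,0.018,0,0,0]
    - [0,-0.076,-0.074,0.018,0,0,0]
    - [0,-0.076,-0.074,0.018,0,0,0]
    - [0,-0.076,-0.074,0.018,0,0,0]
    - [0,-0.076,-0.074,0.018,0,0,0]
    - [0,-0.076,-0.074,0.018,0,0,0]
    - [0,0,0,0,0,0,0]

```text
time: 1.6
tool_pos: [0.4333, -0.0433, 0.1484]
tcp_rot: [-0.582, -3.086, 0.0]
wrist_force: [-0.3, 0.8, -0.5]
width: -0.005
grasp_force: 0.0
```

```bash
python3 d.py 0.461 -0.1 0.10
```

```text
t 1.6 pos [ 0.4333 -0.0433  0.1484] tool delta [-0.0465 -0.0427  0.0484] z axis [-9.e-04 -1.e-04 -1.e+00] F [-0.26  0.77 -0.46] w -0.005
```

To row units: -0.0235 m / 0.5 = -0.047, -0.023 m / 0.5 = -0.046.

Emit:
tcp_steps:
  offsets:
    - [0,-0.046,-0.042,0.04,0,0,0]
    - [0,-0.047,-0.0434,0.04,0,0,0]
    - [0,0,0,0.016,0,0,0]
    - [0,0,0,0,0,0,0]
    - [0,0,0,0,0,0,0]

```text
time: 2.22
tool_pos: [0.4602, -0.0964, 0.1019]
tcp_rot: [0.574, 3.088, -0.0]
wrist_force: [0.6, -0.1, -0.2]
width: -0.001
grasp_force: 0.0
```

```bash
python3 d.py 0.461 -0.1 0.067
```

Run:
```python
from h import *
a=imaging.get_image('wrist');b=imaging.get_image('side')
cv2.imwrite('pics/w2.png',np.hstack([cv2.resize(a,(400,300)),cv2.resize(b[150:300,210:410],(400,300))])[:,:,::-1])
```

```text
t 2.225 pos [ 0.4602 -0.0964  0.1019] tool delta [-0.002  -0.0031  0.0349] z axis [ 4.e-04 -1.e-04 -1.e+00] F [ 0.56 -0.08 -0.23] w -0.001
```

View pics/w2.png

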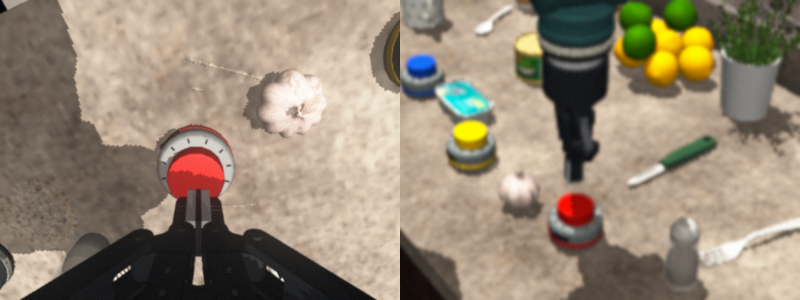

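The wrist view (left) shows the red cap centred at about (196,172), directly ahead of the shut fingertips. I'll lower onto it now.

To row units: 0.015 m / 0.5 = 0.03, 0.014 m / 0.5 = 0.028.

Emit:
tcp_steps:
  offsets:
    - [0,-0.004,-0.006,0.03,0,0,0]
    - [0,0,0,0.028,0,0,0]
    - [0,0,0,0.006,0,0,0]
    - [0,0,0,0.004,0,0,0]
    - [0,0,0,0.004,0,0,0]
    - [0,0,0,0.004,0,0,0]
    - [0,0,0,0,0,0,0]

```text
time: 3.2
tool_pos: [0.4614, -0.1007, 0.0634]
tcp_rot: [0.576, 3.088, 0.0]
wrist_force: [0.7, 0.9, 2.6]
width: -0.001
grasp_force: 1.5
```

```bash
python3 d.py 0.461 -0.1 0.057
```

```text
t 3.2 pos [ 0.4614 -0.1007  0.0634] tool delta [0.0007 0.0005 0.0064] z axis [ 6.e-04  0.e+00 -1.e+00] F [0.66 0.88 2.61] w -0.001
```

To row units: 0.002 m / 0.5 = 0.004, 0.001 m / 0.5 = 0.002.

Emit:
tcp_steps:
  offsets:
    - [0,0,0,0.004,0,0,0]
    - [0,0,0,0.004,0,0,0]
    - [0,0,0,0.002,0,0,0]
    - [0,0,0,0,0,0,0]

```text
time: 3.7
tool_pos: [0.4614, -0.1008, 0.0583]
tcp_rot: [0.576, 3.088, 0.0]
wrist_force: [2.0, 1.3, 3.0]
width: -0.001
grasp_force: 1.4
```

Emit:
tcp_steps:
  offsets:
    - [0,0,0,0.002,0,0,0]
    - [0,0,0,0,0,0,0]

```text
time: 3.95
tool_pos: [0.4614, -0.1008, 0.0573]
tcp_rot: [0.576, 3.088, -0.0]
wrist_force: [3.0, 1.7, 4.8]
width: -0.002
grasp_force: 1.9
```

Emit:
tcp_steps:
  offsets:
    - [0,0,0,0.002,0,0,0]
    - [0,0,0,0,0,0,0]

```text
time: 4.2
tool_pos: [0.4614, -0.1008, 0.0564]
tcp_rot: [0.576, 3.088, 0.0]
wrist_force: [1.7, 1.5, 7.3]
width: 0.0
grasp_force: 3.0
```

To row units: 0.001 m / 0.5 = 0.002.

Emit:
tcp_steps:
  offsets:
    - [0,0,0,0.002,0,0,0]
    - [0,0,0,0,0,0,0]

```text
time: 4.45
tool_pos: [0.4614, -0.1008, 0.0554]
tcp_rot: [0.576, 3.088, -0.0]
wrist_force: [0.8, 0.9, 7.8]
width: 0.004
grasp_force: 4.1
```

Emit:
tcp_steps:
  offsets:
    - [0,0,0,-0.01,0,0,0]
    - [0,0,0,-0.05,0,0,0]
    - [0,0,0,-0.06,0,0,0]
    - [0,0,0,0,0,0,0]

```text
time: 4.95
tool_pos: [0.4616, -0.1011, 0.1166]
tcp_rot: [0.576, 3.086, -0.001]
wrist_force: [0.8, 0.2, 0.0]
width: -0.003
grasp_force: 0.0
```

```bash
python3 d.py 0.436 0.115 0.107
```

```text
t 4.95 pos [ 0.4616 -0.1011  0.1166] tool delta [0.1018 0.1923 0.0093] z axis [ 0.0018 -0.0012 -1.    ] F [0.75 0.21 0.03] w -0.003
```

To row units: 0.048 m / 0.5 = 0.096, 0.025 m / 0.5 = 0.05.

Emit:
tcp_steps:
  offsets:
    - [0,0.05,0.096,0,0,0,0]
    - [0,0.05,0.096,0,0,0,0]
    - [0,0.05,0.096,0,0,0,0]
    - [0,0.05,0.096,0,0,0,0]
    - [0,0.003,0,0.02,0,0,0]
    - [0,0,0,0,0,0,0]
    - [0,0,0,0,0,0,0]

```text
time: 5.82
tool_pos: [0.4357, 0.1139, 0.105]
tcp_rot: [-0.578, -3.087, 0.001]
wrist_force: [0.7, 1.0, 1.0]
width: -0.0
grasp_force: 0.0
```

```bash
python3 d.py 0.436 0.115 0.067
```

Run:
```python
from h import *
a=imaging.get_image('wrist');b=imaging.get_image('side');cv2.imwrite('pics/s3.png',b[:,:,::-1])
cv2.imwrite('pics/w3.png',np.hstack([cv2.resize(a,(400,300)),cv2.resize(b[150:300,210:410],(400,300))])[:,:,::-1])
p=find(b,'red',(297,255));x=cv2.boundingRect(p.astype(np.float32));print(x)
```

```text
t 5.825 pos [0.4357 0.1139 0.105 ] tool delta [0.0001 0.0011 0.038 ] z axis [-8.e-04 -3.e-04 -1.e+00] F [0.67 1.04 0.95] w -0.0
(289, 249, 18, 14)
```

View pics/w3.png

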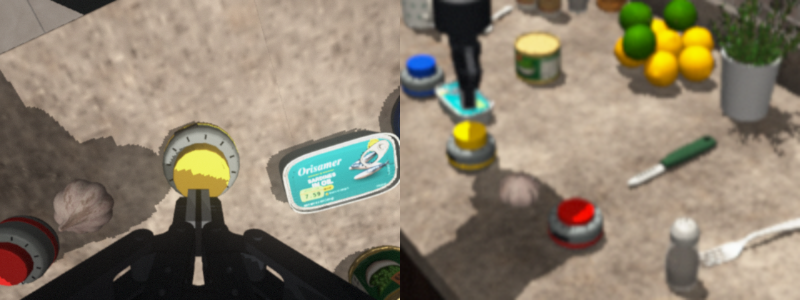

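The red cap is visibly down and its timer hasn't moved. The yellow cap is centred under the tips, at about (202,172) in the wrist view.

To row units: 0.018 m / 0.5 = 0.036, 0.014 m / 0.5 = 0.028.

Emit:
tcp_steps:
  offsets:
    - [0,0,0.002,0.036,0,0,0]
    - [0,0,0,0.028,0,0,0]
    - [0,0,0,0.008,0,0,0]
    - [0,0,0,0.004,0,0,0]
    - [0,0,0,0.004,0,0,0]
    - [0,0,0,0.004,0,0,0]
    - [0,0,0,0.004,0,0,0]
    - [0,0,0,0.004,0,0,0]
    - [0,0,0,0,0,0,0]

```text
time: 7.05
tool_pos: [0.4363, 0.1159, 0.0593]
tcp_rot: [0.576, 3.088, 0.0]
wrist_force: [1.1, -1.8, 2.8]
width: -0.002
grasp_force: 1.4
```

Emit:
tcp_steps:
  offsets:
    - [0,0,0,0.002,0,0,0]
    - [0,0,0,0,0,0,0]

```text
time: 7.3
tool_pos: [0.4363, 0.1159, 0.0583]
tcp_rot: [0.576, 3.088, 0.0]
wrist_force: [1.5, -2.0, 3.3]
width: -0.001
grasp_force: 1.5
```

Emit:
tcp_steps:
  offsets:
    - [0,0,0,0.002,0,0,0]
    - [0,0,0,0,0,0,0]

```text
time: 7.55
tool_pos: [0.4363, 0.1159, 0.0573]
tcp_rot: [0.576, 3.088, 0.0]
wrist_force: [1.2, -1.3, 3.2]
width: -0.001
grasp_force: 1.9
```

Emit:
tcp_steps:
  offsets:
    - [0,0,0,0.002,0,0,0]
    - [0,0,0,0,0,0,0]

```text
time: 7.8
tool_pos: [0.4363, 0.1159, 0.0564]
tcp_rot: [0.576, 3.088, 0.0]
wrist_force: [1.3, -2.1, 5.8]
width: -0.002
grasp_force: 3.1
```

To row units: 0.001 m / 0.5 = 0.002.

Emit:
tcp_steps:
  offsets:
    - [0,0,0,0.002,0,0,0]
    - [0,0,0,0,0,0,0]

```text
time: 8.05
tool_pos: [0.4363, 0.1159, 0.0554]
tcp_rot: [0.576, 3.088, 0.0]
wrist_force: [0.8, -0.8, 8.4]
width: -0.0
grasp_force: 4.2
```

Emit:
tcp_steps:
  offsets:
    - [0,0,0,-0.01,0,0,0]
    - [0,0,0,-0.05,0,0,0]
    - [0,0,0,-0.06,0,0,0]
    - [0,0,0,0,0,0,0]

```text
time: 8.55
tool_pos: [0.4366, 0.1161, 0.1166]
tcp_rot: [0.575, 3.087, 0.002]
wrist_force: [1.3, -1.1, 0.3]
width: -0.003
grasp_force: 0.0
```

```bash
python3 d.py 0.4705 0.325 0.107
```

```text
t 8.55 pos [0.4366 0.1161 0.1166] tool delta [0.0436 0.2071 0.0098] z axis [ 1.9e-03  6.0e-04 -1.0e+00] F [ 1.34 -1.07  0.28] w -0.003
```

To row units: 0.052 m / 0.5 = 0.104, 0.051 m / 0.5 = 0.102.

Emit:
tcp_steps:
  offsets:
    - [0,0.022,0.104,0,0,0,0]
    - [0,0.022,0.104,0,0,0,0]
    - [0,0.022,0.104,0,0,0,0]
    - [0,0.021,0.102,0.01,0,0,0]
    - [0,0,0,0.01,0,0,0]
    - [0,0,0,0,0,0,0]
    - [0,0,0,0,0,0,0]

```text
time: 9.43
tool_pos: [0.4699, 0.3236, 0.1051]
tcp_rot: [-0.578, -3.087, 0.001]
wrist_force: [-0.0, -0.8, -0.4]
width: 0.005
grasp_force: 0.0
```

```bash
python3 d.py 0.4705 0.325 0.067
```

Run:
```python
from h import *
a=imaging.get_image('wrist');b=imaging.get_image('side')
cv2.imwrite('pics/w4.png',np.hstack([cv2.resize(a,(400,300)),cv2.resize(b[150:300,180:380],(400,300))])[:,:,::-1])
print(cv2.boundingRect(find(b,'yellow',(245,218)).astype(np.float32)))
```

```text
t 9.425 pos [0.4699 0.3236 0.1051] tool delta [-0.0001  0.0016  0.0381] z axis [-7.e-04 -4.e-04 -1.e+00] F [-0.01 -0.77 -0.35] w 0.005
(237, 213, 17, 12)
```

View pics/w4.png

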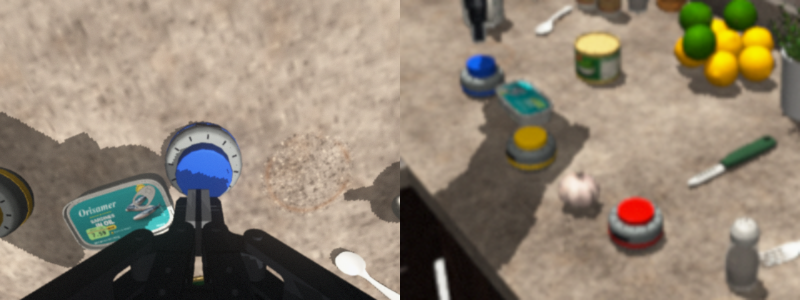

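The yellow cap is in. Blue is centred under the tips at about (204,172), roughly 4 px right of the finger line, so I'll aim slightly further along +y.

To row units: 0.018 m / 0.5 = 0.036, 0.014 m / 0.5 = 0.028.

Emit:
tcp_steps:
  offsets:
    - [0,0,0.004,0.036,0,0,0]
    - [0,0,0,0.028,0,0,0]
    - [0,0,0,0.008,0,0,0]
    - [0,0,0,0.004,0,0,0]
    - [0,0,0,0.004,0,0,0]
    - [0,0,0,0.004,0,0,0]
    - [0,0,0,0.004,0,0,0]
    - [0,0,0,0.004,0,0,0]
    - [0,0,0,0,0,0,0]

```text
time: 10.65
tool_pos: [0.471, 0.3265, 0.0592]
tcp_rot: [0.576, 3.088, 0.0]
wrist_force: [1.3, -1.4, 2.8]
width: 0.001
grasp_force: 1.4
```

Emit:
tcp_steps:
  offsets:
    - [0,0,0,0.004,0,0,0]
    - [0,0,0,0,0,0,0]

```text
time: 10.9
tool_pos: [0.471, 0.3265, 0.0572]
tcp_rot: [0.576, 3.088, 0.0]
wrist_force: [1.1, -1.3, 3.4]
width: 0.002
grasp_force: 2.0
```

Emit:
tcp_steps:
  offsets:
    - [0,0,0,0.002,0,0,0]
    - [0,0,0,0,0,0,0]

```text
time: 11.15
tool_pos: [0.471, 0.3266, 0.0564]
tcp_rot: [0.576, 3.088, 0.0]
wrist_force: [0.2, -1.5, 6.0]
width: 0.004
grasp_force: 3.0
```

Emit:
tcp_steps:
  offsets:
    - [0,0,0,0.002,0,0,0]
    - [0,0,0,0,0,0,0]

```text
time: 11.4
tool_pos: [0.471, 0.3265, 0.0555]
tcp_rot: [0.576, 3.088, 0.0]
wrist_force: [-0.6, -2.4, 7.0]
width: -0.003
grasp_force: 4.1
```

Same force pattern as the other two. I'll retract clear and check.

To row units: -0.05 m / 0.5 = -0.1, -0.025 m / 0.5 = -0.05.

Emit:
tcp_steps:
  offsets:
    - [0,0,0,-0.01,0,0,0]
    - [0,0,0,-0.05,0,0,0]
    - [0,0,0,-0.1,0,0,0]
    - [0,0,0,-0.1,0,0,0]
    - [0,0,0,-0.1,0,0,0]
    - [0,0,0,0,0,0,0]
    - [0,0,0,0,0,0,0]

```text
time: 12.28
tool_pos: [0.4705, 0.3265, 0.2346]
tcp_rot: [-0.576, -3.087, 0.001]
wrist_force: [0.4, 0.1, -1.0]
width: -0.001
grasp_force: 0.0
```

Run:
```python
from h import *
b=imaging.get_image('side')
cv2.imwrite('pics/s5.png',cv2.resize(b[160:360,190:430],(720,600))[:,:,::-1])
for c,s in dict(red=(297,255),yellow=(245,218),blue=(221,184)).items(): print(c,cv2.boundingRect(find(b,c,s).astype(np.float32)))
```

```text
red (289, 249, 18, 14)
yellow (237, 213, 17, 12)
blue (214, 180, 14, 9)
```

View pics/s5.png

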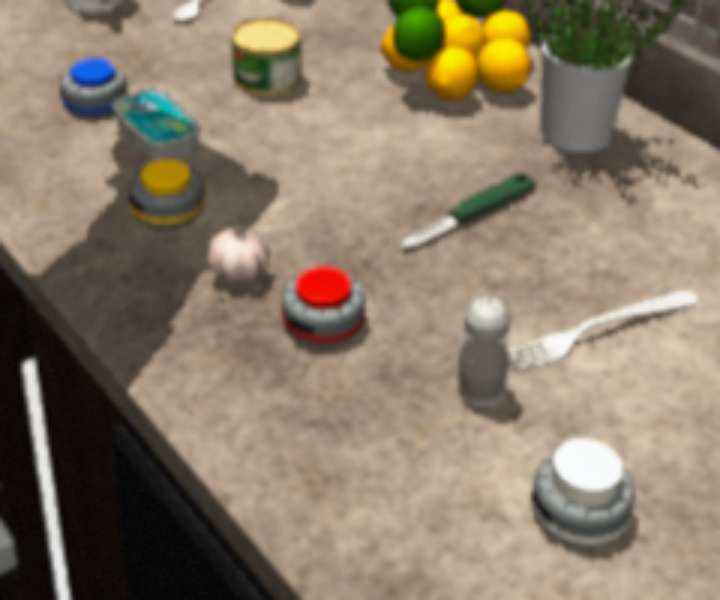

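Red (323,287), yellow (166,177) and blue (93,72) are all fully in. White (588,470) is still out, and nothing else has moved.

```bash
python3 -c "
from bench import robot, imaging, job
print(job.sign_off())"
```

```text
the job is handed in; nothing more can be done
None
```

I pressed the red, yellow and blue timers fully in, in that order, left the white one off and everything else in place, and handed the job in at about 12 s of the 54 s limit.

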